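# Take apart the instrument soaking tub

## Task

Take the soaking tub apart for draining: lift the white lid off and lay it, handle up and flat, centrally on the green mat, and only then lift the basket out by its orange handle, keeping it level so that the forceps and scissors stay in it, and set it flat in the middle of the metal draining tray. Set things down rather than drop them, leave the blue tub standing where it is and do not push the other things about.

Things in the scene. Friction and masses are not known exactly. Their poses are not given: they have to be found in the camera images.
- tub: blue open plastic soaking tub, 190 (its x) x 138 (its y) x 105 mm high, walls and floor 5 mm; loose, about 1.3 kg; origin at the centre of its underside. The basket stands inside it and the lid covers it at the start
- lid_handle (a point): centre of the black bar handle on the white lid, 168 mm above the table at the start; lid's axes, z up. Bar 96 (x) x 16 (y) x 14 mm high, 26 mm free under it. Lid 206 x 154 mm, 0.18 to 0.35 kg; its top is 33 mm and its lower edge 75 mm below this point. The edge reaches 12 mm down outside the tub with 4 mm play: it lifts straight off, no catch
- lid_base (a point): centre of the lid's lower edge plane, 75 mm straight below lid_handle
- basket_handle (a point): centre of the orange bar atop the steel basket, 100 mm above its underside; basket's axes, z up. Bar 150 (x) x 12 (y) x 14 mm high, a steel upright at each end. At the start level with the tub's rim (105 mm above the table), hidden by the lid. Basket 160 x 106 mm, sides 45 mm high, about 10 mm play all round in the tub; 0.2 to 0.42 kg
- basket_base (a point): centre of the basket's underside, 100 mm below basket_handle
- forceps: steel forceps 125 mm long lying loose on the basket's floor; origin at the middle of the underside
- scissors: dark steel scissors 125 mm long lying loose on the basket's floor; origin at the middle of the underside
- mat: flat green mat, 270 (x) x 210 (y) x 4 mm thick, fixed to the table; origin at the centre of its underside
- tray: low grey metal draining tray, 236 (x) x 186 (y) mm outside, rim 20 mm high and 4 mm thick, floor 4 mm thick with dark slots, fixed; origin at the centre of its underside
- bottle: bystander: white bottle with red cap, 64 mm across, 170 mm high; origin under its centre
- jar: bystander: amber jar with steel lid, 72 mm across, 100 mm high; origin under its centre
- bowl: bystander: steel bowl, 130 mm across, 50 mm high; origin under its centre
- cup: bystander: yellow plastic cup, 72 mm across, 90 mm high; origin under its centre
- canister: bystander: clear canister with white top, 118 x 198 x 162 mm high; origin under its centre
Mind the look-alikes: they are no part of the job. There is more than one size of the tub; the job needs the larger.

How it is judged:
By the outcome, as a careful person would: the job done as asked, in the order asked, and still so for the second after the job is handed in, with the robot touching nothing.
It also fails if it takes over 72 s, if anything falls off the work surface, if the arm or the gripper's body presses on something with over 40 N, if the wrist force passes 120 N, or if a joint passes its speed limit or range.

## Robot

A 6-joint arm with a two-finger parallel gripper is mounted at the origin on the work surface. World frame = base frame: x ahead of the robot, y to its left, z up, the work surface at z = 0. Lengths are in m, angles in rad, forces in N, time in s.
With the tool pointing down it reaches from about 0.325 to 0.875 m from the base axis. Payload 4.4 kg.
Tool frame: the origin (TCP) lies where the fingers leave the gripper's body, on its centre line; the fingertips stand 73 mm ahead of it and the grasp point (between the pads) lies 54 mm ahead of it (bot.grasp_offset is the distance from the TCP to the grasp point, in m); z points along the fingers, y is the line along which they close (so a half turn about z gives the same grasp; the last joint's range is limited). The gripper opens to 85 mm and grips with 20 to 120 N. Pads are 22 mm wide; open, the fingers measure 114 mm over their backs; the gripper's body (76 mm by 85 mm) begins 54 mm behind the grasp point. The pads swing forward as they close: fully open they stand 13 mm farther back than shut.
Start: joints at [0.962, 0.207, 1.542, -0, 1.393, -0.15], TCP at [0.255, 0.516, 0.304] pointing down, gripper open.
Joint ranges: [-2.73, 2.73], [-0.86, 2.22], [0.23, 2.46], [-1.11, 4.25], [0.08, 2.63], [-2.82, 2.82]. Speed limits (rad/s): [2.79, 2.79, 3.14, 3.14, 3.14, 3.14].

## Interface

Orientations are given as a rotation vector (axis times angle).
In Python, from bench import bot, solver, get_state, eyes, workorder gives the robot as it stands. Calls block until the motion is done:
- bot.reach(position, orientation): joint-space move of the TCP to a pose.
- bot.move_linear(position, rotation=None, rate=0.15): straight line of the TCP; rotation=None keeps the orientation; rate is the mean speed in m/s.
- bot.movej(angles): joint-space move.
- bot.ungrasp() and bot.close_gripper(): open the fingers fully, or close them until they stop; the grip force is fixed at half the most.
- bot.dwell(seconds).
- solver.solve_ik(position, orientation): joint angles nearest the present ones, or None.
- get_state(): the state.
- eyes.camera(name): name is "side" or "top"; returns (picture, depth): 400x640x3 uint8, blue, green, red; 400x640 float32, m along the optical axis (not along the pixel's ray), 0 where there is no reading.
- eyes.calibration(name): a dict with "vertical_fov" (degrees; the focal length in pixels is half the picture's height over the tangent of half this angle, whatever the lens; pixels are square), "cx", "cy" (the principal point, pixels), "rvec" (rotation vector, rad) and "tvec" (3), from world to camera coordinates, as OpenCV has them. Camera axes: x right, y down, z forward; pixel columns grow to the right and rows downward; lengths in m; the calibration is good to about 2 mm. A picture is of the moment at which its call begins. calibration takes no time and is no camera call.
A pose or a line that the arm cannot do raises bot.MotionError and nothing moves.
- workorder.close_job(): hands the job in; it is judged then, once.
The state is a dict: "t": time; "joint_pos": joint angles; "dq": joint speeds; "effort": joint torques, N m; "tcp_pos": TCP position; "tool_rot": TCP orientation; "force": force on the tool from outside, world axes, zero at the start; "moment": the same for the moment, N m; "grip_width": opening from 0.0 (shut) to 1.0 (fully open); "finger_force": force on a finger pad.
Only numpy, scipy, OpenCV 4.12 (cv2) and the standard library are available. Lean on these libraries where they do the work, as an engineer would, in place of code of your own. Each camera call takes 0.05 s, during which the arm holds its last target. There are 200 camera calls.

## Working session

There is one attempt and no reset: what is moved stays moved. The work goes in short steps, each a Python script; the robot and the scene stay as the last script left them, time stands still between calls to the robot, and variables do not carry over. Pictures are saved under pics/ and viewed, at most 10 in all, crops included, and the job is handed in when it is done.

```bash
ls; mkdir -p pics; cat > h.py <<'E'
import numpy as np, cv2
from bench import bot, solver, get_state, eyes, workorder
def cloud(name):
    im,d=eyes.camera(name); c=eyes.calibration(name)
    f=200/np.tan(np.radians(c["vertical_fov"])/2)
    R=cv2.Rodrigues(np.array(c["rvec"],float))[0]; t=np.array(c["tvec"],float).ravel()
    v,u=np.mgrid[0:400,0:640]
    P=np.stack([(u-c["cx"])/f*d,(v-c["cy"])/f*d,d],-1)
    W=(P-t)@R
    W[d==0]=np.nan
    return im,W
E
python3 - <<'E'
from h import *
for n in("top","side"):
    im,W=cloud(n); cv2.imwrite(f"pics/{n}0.png",im); np.save(f"{n}0.npy",W); c=eyes.calibration(n);print(c)
print(get_state())
E
```

```text
pics
{'vertical_fov': 44.0624994123842, 'cx': 313.8639444404347, 'cy': 191.6031523444601, 'rvec': array([ 2.15268192, -2.10974973,  0.19992426]), 'tvec': array([-0.16097564,  0.53938609,  1.86171226])}
{'vertical_fov': 43.18800543169841, 'cx': 319.635444021032, 'cy': 204.00228007186178, 'rvec': array([ 1.24418369, -2.52913751,  0.6999941 ]), 'tvec': array([0.23021948, 0.50241806, 1.77499219])}
{'t': 0.1, 'joint_pos': array([ 9.61514502e-01,  2.07361842e-01,  1.54283357e+00, -2.94470349e-06,
        1.39351429e+00, -1.50510591e-01]), 'dq': array([-0.00094903, -0.00256312, -0.00344924,  0.0003557 ,  0.00109623,
       -0.00127744]), 'effort': array([-2.76031569e-04, -3.84090829e+01, -2.92551452e+01, -2.77888303e-04,
        4.81110896e-03,  1.21459306e-05]), 'tcp_pos': array([0.25433746, 0.51508312, 0.3028157 ]), 'tool_rot': array([-0.71415403, -3.05853949,  0.00308927]), 'force': array([ 0.22688535, -0.42516233, -0.16467308]), 'moment': array([-0.07062459,  0.01319854,  0.00812549]), 'finger_force': 0.0, 'grip_width': 1.0000864779362326}
```

View pics/top0.png

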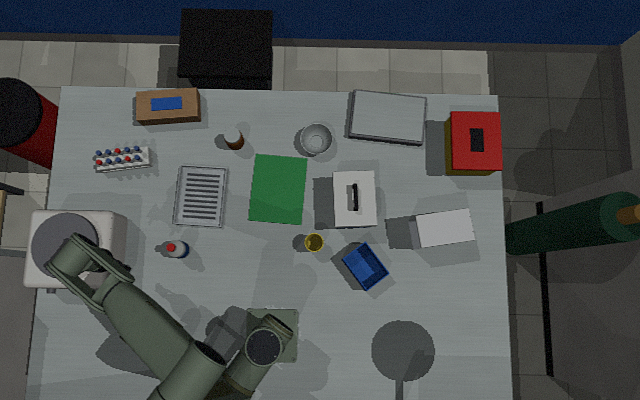

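View pics/side0.png

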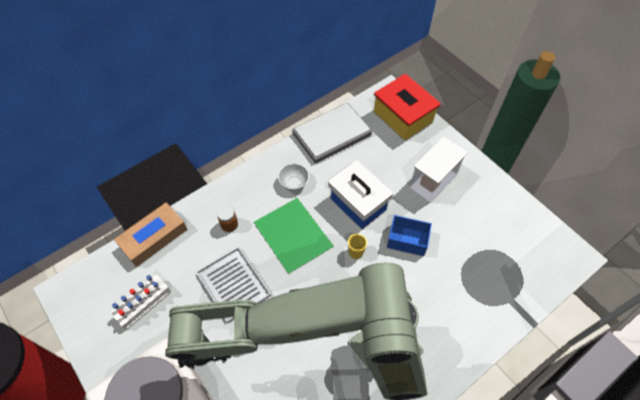

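Top view candidates:
- **Lid and tub:** the white lid with a black bar on the blue tub is at (354,198). The look-alikes are the small open blue tub (365,267), the canister's white top (445,228), the red lid with a black patch (475,140) and the grey flat box (387,117).
- **Mat:** the green mat is at (278,189). The pale green-grey square at (272,335) is a look-alike.
- **Tray:** the slotted tray is at (200,196). The grey box at (387,117) is a look-alike.

I choose (354,198), (278,189) and (200,196), and will measure these and check a crop.

```bash
cat >> h.py <<'E'
def rect(W,m,tag):
    "min-area rectangle of masked points in world xy: centre, long-axis angle, sizes"
    k=cv2.connectedComponentsWithStats(m.astype(np.uint8))
    i=1+np.argmax(k[2][1:,4]); q=W[k[1]==i]; q=q[~np.isnan(q[:,0])]
    c,s,a=cv2.minAreaRect(q[:,:2].astype(np.float32))
    if s[0]<s[1]: a+=90; s=s[::-1]
    a=(a+90)%180-90
    print(tag,np.round(c,4),"size",np.round(s,3),"long axis deg",round(a,2),"z",np.round(np.median(q[:,2]),4),len(q))
    return np.array(c),a
def roi(m,u0,u1,v0,v1):
    o=np.zeros_like(m); o[v0:v1,u0:u1]=m[v0:v1,u0:u1]; return o
E
python3 - <<'E'
from h import *
im=cv2.imread("pics/top0.png");W=np.load("top0.npy");Z=W[...,2];b,g,r=[im[...,i].astype(int) for i in range(3)]
bright=im.min(2)
rect(W,roi((Z>.12)&(Z<.145),310,385,160,240),"lidtop")
rect(W,roi((Z>.155),310,385,160,240),"handle")
rect(W,roi((bright<60)&(Z>.12),310,385,160,240),"handle dark")
rect(W,roi((g>r+30)&(g>b+20),235,320,140,235),"mat")
rect(W,roi((Z>.012)&(Z<.03),165,235,155,235),"tray rim")
rect(W,roi((Z>.02),330,395,235,295),"small tub")
for n,a in dict(bottle=(150,192,232,265),jar=(222,246,125,155),bowl=(298,335,120,160),cup=(300,326,230,255),can=(405,480,200,255),rack=(90,155,140,178)).items(): rect(W,roi(Z>.03,*a),n)
im2,W2=cv2.imread("pics/side0.png"),np.load("side0.npy");Z=W2[...,2];b,g,r=[im2[...,i].astype(int) for i in range(3)]
rect(W2,roi((Z>.12)&(Z<.145),320,395,150,230),"lidtop s")
rect(W2,roi((im2.min(2)<60)&(Z>.145),335,380,165,205),"handle s")
rect(W2,roi((g>r+30)&(g>b+20),245,340,190,275),"mat s")
rect(W2,roi((Z>.012)&(Z<.03),190,275,240,310),"tray s")
cv2.imwrite("pics/crop.png",np.vstack([cv2.resize(im[145:295,300:480],None,fx=3,fy=3)])[:600])
E
```

```text
lidtop [ 0.5074 -0.2979] size [0.208 0.155] long axis deg 3.2 z 0.1352 2152
handle [ 0.5079 -0.2976] size [0.096 0.016] long axis deg 3.63 z 0.1738 126
handle dark [ 0.5056 -0.3006] size [0.093 0.022] long axis deg 3.8 z 0.1738 111
mat [ 0.5608 -0.0062] size [0.271 0.21 ] long axis deg -4.16 z 0.0041 3516
tray rim [0.529  0.3862] size [0.232 0.016] long axis deg -4.51 z 0.0183 95
small tub [ 0.2625 -0.3458] size [0.148 0.109] long axis deg 37.81 z 0.0748 313
bottle [0.3112 0.354 ] size [0.064 0.062] long axis deg -17.78 z 0.1145 325
jar [0.747  0.1695] size [0.068 0.064] long axis deg -12.74 z 0.096 324
bowl [ 0.7559 -0.1541] size [0.128 0.126] long axis deg -37.75 z 0.0446 284
cup [ 0.3451 -0.1503] size [0.068 0.067] long axis deg 1.32 z 0.0836 133
can [ 0.4019 -0.622 ] size [0.201 0.119] long axis deg -80.57 z 0.1618 1989
rack [0.6595 0.5998] size [0.205 0.075] long axis deg -81.67 z 0.0568 996
lidtop s [ 0.5064 -0.2974] size [0.214 0.162] long axis deg 3.64 z 0.1338 1731
handle s [ 0.5022 -0.2941] size [0.094 0.016] long axis deg 2.66 z 0.1722 63
mat s [ 0.5629 -0.0071] size [0.281 0.214] long axis deg -4.01 z 0.0028 3217
tray s [0.5209 0.2361] size [0.24  0.065] long axis deg -2.42 z 0.0176 135
```

View pics/crop.png

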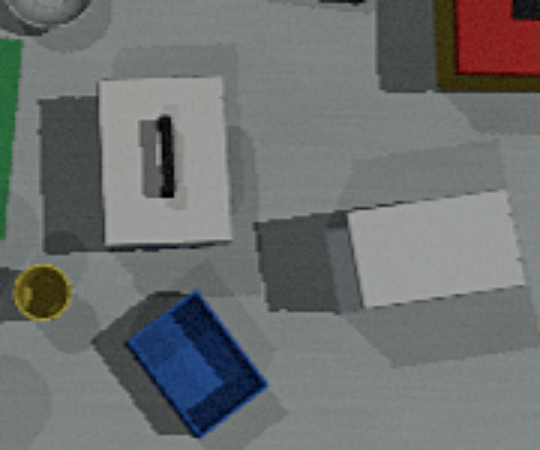

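The crop confirms the choice: the white lid has its black bar at crop (167,157), and the small blue tub at (197,365) is open. I'll fit the tray next, then take the lid.

```bash
cat >> h.py <<'E'
def rv(yaw):  # tool down, closing line at world y turned by yaw (deg); half turn chosen by caller
    return cv2.Rodrigues(cv2.Rodrigues(np.array([0,0,np.radians(yaw)]))[0]@np.diag([1.,-1,-1]))[0].ravel()
def tcp(x,y,z): return np.array([x,y,z+bot.grasp_offset])  # from grasp point
def st(tag=""):
    s=get_state(); print(tag,"t",round(s["t"],2),"tcp",s["tcp_pos"].round(4),"F",np.round(s["force"],1),"M",np.round(s["moment"],2),"w",round(s["grip_width"],3),"ff",round(float(s["finger_force"]),1))
E
python3 - <<'E'
from h import *
im=cv2.imread("pics/top0.png");W=np.load("top0.npy");Z=W[...,2]
q=W[roi((Z>.011)&(Z<.03),165,235,155,235)]
print("tray",cv2.minAreaRect(q[:,:2].astype(np.float32)),len(q))
W2=np.load("side0.npy");q=W2[roi((W2[...,2]>.011)&(W2[...,2]<.03),190,275,240,310)]
print("tray s",cv2.minAreaRect(q[:,:2].astype(np.float32)),len(q))
for y in(3.4,183.4): print(y,solver.solve_ik(tcp(.507,-.298,.168),rv(y)))
print(bot.grasp_offset)
for y in(-4.1,175.9): print(y,solver.solve_ik(tcp(.53,.29,.1),rv(y)))
E
```

```text
tray ((0.5296969413757324, 0.2968345582485199), (0.31614571809768677, 0.26754310727119446), 2.3980767726898193) 539
tray s ((0.5663654208183289, 0.26676467061042786), (0.29735228419303894, 0.25640222430229187), 51.865074157714844) 327
3.4 [-0.67848473  0.31131636  1.58860763  0.          1.24166866  0.8329704 ]
183.4 [-0.67848473  0.31131636  1.58860763  0.          1.24166866 -2.30862226]
0.0539
-4.1 [0.35749988 0.42477527 1.5909537  0.         1.12586368 1.99985471]
175.9 [ 0.35749988  0.42477527  1.5909537   0.          1.12586368 -1.14173794]
```

```bash
python3 - <<'E'
from h import *
W=np.load("top0.npy");Z=W[...,2]
m=roi((Z>.008)&(Z<.03),170,232,160,230).astype(np.uint8)
k=cv2.connectedComponentsWithStats(m,connectivity=8)
for i in range(1,k[0]):
    if k[2][i,4]>25:
        q=W[k[1]==i]; print(k[2][i],cv2.minAreaRect(q[:,:2].astype(np.float32)))
x,y,a=.507,-.298,3.4
bot.reach(tcp(x,y,.26),rv(a)); st("above")
bot.move_linear(tcp(x,y,.167),rate=.1); st("down")
bot.close_gripper(); st("closed")
bot.move_linear(tcp(x,y,.19),rate=.05); st("lift1")
bot.move_linear(tcp(x,y,.29),rate=.12); st("lift2")
im,W=cloud("side"); cv2.imwrite("pics/lift.png",im[100:300,240:500]); np.save("lift.npy",W)
E
```

```text
[172 164  53  63 264] ((0.527442455291748, 0.30484873056411743), (0.18068601191043854, 0.24650657176971436), 85.8104019165039)
[199 168  28  61 172] ((0.5060724020004272, 0.20811671018600464), (0.08391965925693512, 0.2469414472579956), 67.47091674804688)
above t 3.09 tcp [ 0.5074 -0.2972  0.3139] F [ 0.6 -0.4 -0.6] M [-0.02  0.03 -0.  ] w 0.999 ff 0.0
down t 4.17 tcp [ 0.5075 -0.2984  0.2218] F [-0.1 -1.1  0.1] M [-0.02 -0.07 -0.03] w 0.999 ff 0.0
closed t 4.82 tcp [ 0.5071 -0.2982  0.2212] F [-0.3 -1.2  1.6] M [-0.1   0.    0.01] w 0.173 ff 59.4
lift1 t 5.42 tcp [ 0.507  -0.298   0.2441] F [-0.1 -0.3 -3.3] M [ 0.08  0.02 -0.03] w 0.171 ff 58.9
lift2 t 6.41 tcp [ 0.5065 -0.2977  0.3427] F [-0.4 -0.6 -3. ] M [-0.03  0.01  0.  ] w 0.178 ff 58.9
```

View pics/lift.png

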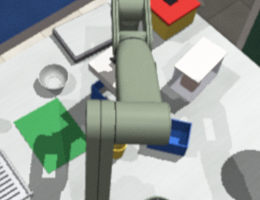

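Side crop: the arm hides most of it, but the lid shows just above the tub at about (105,75). The wrist reads about 3 N and the lid is held steadily. Placing it now.

```bash
python3 - <<'E'
from h import *
x,y,a=.5615,-.0065,-4.1
bot.move_linear(tcp(x,y,.29),rv(a),rate=.18); st("over mat")
bot.move_linear(tcp(x,y,.10),rate=.12)
bot.move_linear(tcp(x,y,.083),rate=.04); st("near")
for z in np.arange(.082,.0755,-.001):
    bot.move_linear(tcp(x,y,z),rate=.03)
    if get_state()["force"][2]>1: break   # unloaded
st("touch z %.3f"%z)
bot.ungrasp(); st("open")
bot.move_linear(tcp(x,y,.26),rate=.15)
bot.reach(tcp(.42,.1,.36),rv(a)); st("clear")
im,W=cloud("top"); cv2.imwrite("pics/top1.png",im[100:300,140:460]); np.save("top1.npy",W); cv2.imwrite("pics/full1.png",im)
im,W2=cloud("side"); cv2.imwrite("pics/full1s.png",im); np.save("side1.npy",W2)
E
```

```text
over mat t 8.26 tcp [ 0.5614 -0.0072  0.3439] F [-1.3  0.4 -3.1] M [ 0.02 -0.01 -0.04] w 0.174 ff 58.9
near t 10.57 tcp [ 0.5613 -0.0065  0.1365] F [ 0.4 -0.1 -2.8] M [ 0.   -0.04  0.04] w 0.173 ff 58.9
touch z 0.077 t 12.07 tcp [ 0.5617 -0.0065  0.1322] F [-4.   0.8  5.6] M [ 0.05  0.5  -0.04] w 0.173 ff 60.1
open t 12.75 tcp [ 0.5615 -0.0065  0.1308] F [-0.8 -0.3 -0.7] M [-0.01  0.07  0.02] w 1.005 ff 0.0
clear t 14.94 tcp [0.4203 0.0997 0.413 ] F [-1.1 -0.1 -0.8] M [-0.01 -0.05 -0.01] w 1.0 ff 0.0
```

```bash
python3 -c "
import cv2;a=cv2.imread('pics/full1.png')[110:270,150:400];b=cv2.imread('pics/full1s.png')[140:320,180:450]
cv2.imwrite('pics/two.png',cv2.vconcat([cv2.resize(a,(480,307)),cv2.resize(b,(435,290)) if 0 else cv2.copyMakeBorder(cv2.resize(b,(435,290)),0,0,0,45,0)]))"
```

```text
(no output)
```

View pics/two.png

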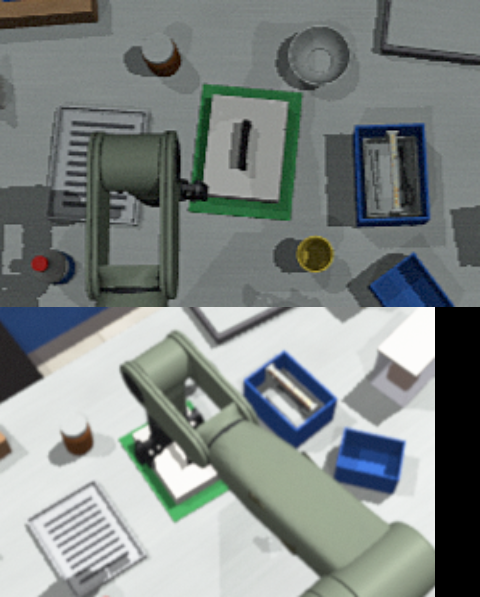

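The lid lies flat and central on the mat, at (245,145) in the upper picture. The open tub at (392,173) shows the basket bar running up-down at (393,172). Next I'll measure the bar, the tub rim, and the tray from its slots.

```bash
python3 - <<'E'
from h import *
im0=cv2.imread("pics/top0.png");W0=np.load("top0.npy");g0=im0.max(2)
m=roi((g0<75)&(W0[...,2]<.012),180,224,170,224)
q=W0[m]; print("slots",cv2.minAreaRect(q[:,:2].astype(np.float32)),len(q))
i1=cv2.imread("pics/full1s.png");W=np.load("side1.npy");g=i1.max(2)
m=roi((g<90)&(W[...,2]<.012),195,262,255,305); q=W[m]; print("slots side1",cv2.minAreaRect(q[:,:2].astype(np.float32)),len(q))
m=roi((g>110)&(W[...,2]>.012)&(W[...,2]<.028),192,275,245,325); q=W[m]; print("rim side1",cv2.minAreaRect(q[:,:2].astype(np.float32)),len(q))
i2=cv2.imread("pics/full1.png");W=np.load("top1.npy")
for n,im,W,box in(("top",i2,W,(325,385,165,240)),("side",i1,np.load("side1.npy"),(325,400,160,235))):
    b,g,r=[im[...,i].astype(int) for i in range(3)];Z=W[...,2]
    rect(W,roi((r>b+15)&(Z>.09),*box),n+" bar")
    rect(W,roi((b>r+30)&(Z>.092)&(Z<.12),*box),n+" rim")
    rect(W,roi((r>b+15)&(Z>.02),*box),n+" orange any")
b,g,r=[i2[...,i].astype(int) for i in range(3)]
W=np.load("top1.npy");rect(W,roi((W[...,2]>.035)&(W[...,2]<.06),245,310,150,230),"lid on mat")
E
```

```text
slots ((0.526323139667511, 0.2959650456905365), (0.17188891768455505, 0.17866986989974976), 88.14844512939453) 563
slots side1 ((0.44894957542419434, 0.3177226185798645), (0.051487233489751816, 0.010370321571826935), 67.64994049072266) 4
rim side1 ((0.5230532884597778, 0.29665136337280273), (0.2843139171600342, 0.29455408453941345), 51.85090255737305) 354
top bar [ 0.4582 -0.3076] size [0.036 0.009] long axis deg 1.63 z 0.1108 25
top rim [ 0.5074 -0.2982] size [0.192 0.139] long axis deg 3.41 z 0.1047 293
top orange any [ 0.4582 -0.3076] size [0.036 0.009] long axis deg 1.63 z 0.1108 25
side bar [ 0.5083 -0.301 ] size [0.142 0.018] long axis deg 2.98 z 0.1092 98
side rim [ 0.5064 -0.2976] size [0.196 0.146] long axis deg 2.69 z 0.1014 362
side orange any [ 0.5095 -0.3231] size [0.142 0.063] long axis deg 2.98 z 0.1085 101
lid on mat [ 0.5618 -0.0064] size [0.207 0.155] long axis deg -4.09 z 0.046 1918
```

```bash
python3 - <<'E'
from h import *
from scipy.optimize import least_squares
def fit(W,box,zl,tag):
    Z=W[...,2]; q=W[roi((Z>zl)&(Z<.028),*box)][:,:2]
    def res(p):
        c,s=np.cos(p[2]),np.sin(p[2]); d=(q-p[:2])@np.array([[c,-s],[s,c]])
        e=np.abs(d)-[.116,.091]
        return np.where((e<0).all(1),e.max(1),np.hypot(*np.maximum(e,0).T))
    r=least_squares(res,[.527,.296,-.07],loss="soft_l1",f_scale=.004); print(tag,r.x.round(4),np.degrees(r.x[2]).round(2),"median |res|",np.median(abs(res(r.x))).round(4),len(q))
fit(np.load("top0.npy"),(170,232,160,230),.013,"top0")
fit(np.load("side1.npy"),(192,275,245,325),.013,"side1")
im=cv2.imread("pics/full1.png");W=np.load("top1.npy");b,g,r=[im[...,i].astype(int) for i in range(3)]
Z=W[...,2]
q=W[roi((r>=b-5)&(Z>.09)&(Z<.13),330,382,165,235)]; print("bar top",cv2.minAreaRect(q[:,:2].astype(np.float32)),len(q))
E
```

```text
top0 [ 0.5253  0.2954 -0.0481] -2.76 median |res| 0.0021 359
side1 [ 0.5235  0.2973 -0.0433] -2.48 median |res| 0.0016 331
bar top ((0.507970929145813, -0.30332908034324646), (0.16031593084335327, 0.02151895873248577), 2.974752902984619) 136
```

```bash
python3 - <<'E'
from h import *
x,y,a=.508,-.300,3.1
bot.reach(tcp(.50,-.1,.36),rv(a))
bot.reach(tcp(x,y,.20),rv(a)); st("above")
bot.move_linear(tcp(x,y,.130),rate=.1)
bot.move_linear(tcp(x,y,.108),rate=.04); st("down")
bot.close_gripper(); st("closed")
bot.move_linear(tcp(x,y,.122),rate=.03); st("lift1")
bot.move_linear(tcp(x,y,.27),rate=.08); st("lift2")
im,W=cloud("top"); np.save("top2.npy",W); cv2.imwrite("pics/t2.png",im)
b,g,r=[im[...,i].astype(int) for i in range(3)]
rect(W,roi((b>r+30)&(W[...,2]>.092)&(W[...,2]<.12),325,385,165,240),"tub rim")
im2,_=cloud("side")
A=cv2.resize(im[130:280,280:420],(420,450));B=cv2.resize(im2[110:260,290:430],(380,407))
cv2.imwrite("pics/t2b.png",np.hstack([A[:407],B]))
E
```

```text
above t 16.91 tcp [ 0.5089 -0.2991  0.2553] F [0.3 0.5 0.2] M [-0.01  0.01  0.01] w 1.0 ff 0.0
down t 18.46 tcp [ 0.508  -0.3001  0.1618] F [ 0.2 -0.7  0.3] M [ 0.   -0.    0.01] w 0.996 ff 0.0
closed t 19.12 tcp [ 0.5079 -0.3001  0.1618] F [ 0.9 -1.1 -0. ] M [-0.14  0.   -0.01] w 0.126 ff 61.1
lift1 t 19.74 tcp [ 0.508 -0.3    0.176] F [ 0.1 -0.2 -3. ] M [0.03 0.   0.01] w 0.127 ff 60.7
lift2 t 21.74 tcp [ 0.5078 -0.2998  0.3233] F [-0.4  0.9 -2.8] M [0.03 0.04 0.05] w 0.123 ff 60.7
tub rim [ 0.416  -0.3352] size [0.08  0.021] long axis deg -72.47 z 0.1027 49
```

View pics/t2b.png

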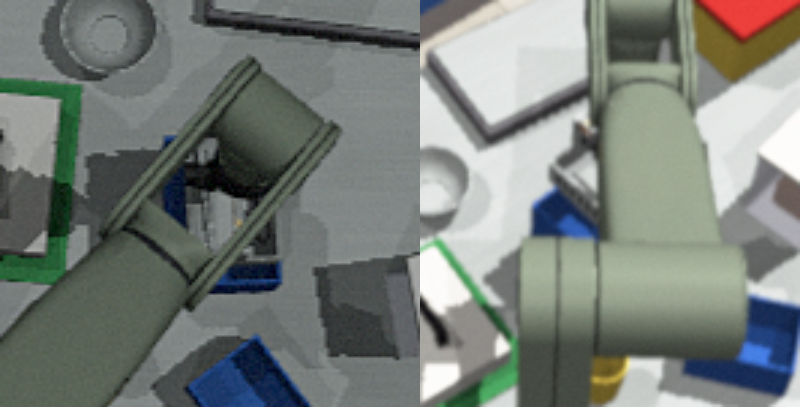

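The basket hangs level above the tub, at (575,170) in the right-hand picture, and the tub is still in place. Carrying it to the tray.

```bash
python3 - <<'E'
from h import *
x,y,a=.5245,.296,-2.6
bot.move_linear(tcp(x,y,.27),rv(a),rate=.12); st("over tray")
bot.move_linear(tcp(x,y,.13),rate=.09)
bot.move_linear(tcp(x,y,.112),rate=.03); st("near")
for z in np.arange(.111,.1035,-.001):
    bot.move_linear(tcp(x,y,z),rate=.03)
    if get_state()["force"][2]>.5: break
st("touch z %.3f"%z)
bot.ungrasp(); st("open")
bot.move_linear(tcp(x,y,.24),rate=.12)
bot.reach(tcp(.35,-.02,.36),rv(a)); st("clear")
im,W=cloud("top"); np.save("top3.npy",W); cv2.imwrite("pics/t3.png",im)
im2,W2=cloud("side"); np.save("side3.npy",W2)
cv2.imwrite("pics/t3b.png",np.hstack([cv2.resize(im[130:280,150:390],(480,300)),cv2.resize(im2[220:330,170:290],(320,300),interpolation=2)]))
b,g,r=[im[...,i].astype(int) for i in range(3)];Z=W[...,2]
rect(W,roi((b>r+30)&(Z>.092)&(Z<.12),325,385,165,240),"tub rim")
rect(W,roi((Z>.04)&(Z<.062),170,232,160,230),"basket rim")
rect(W,roi((Z>.09)&(Z<.13),170,232,160,230),"basket bar")
rect(W2,roi((W2[...,2]>.09)&(W2[...,2]<.13),190,275,235,310),"basket bar side")
rect(W,roi((Z>.035)&(Z<.06),245,310,150,230),"lid on mat")
E
```

```text
over tray t 26.96 tcp [0.5245 0.2959 0.3239] F [-0.1  0.3 -3.5] M [-0.02 -0.01 -0.  ] w 0.126 ff 60.7
near t 29.42 tcp [0.5246 0.296  0.1659] F [ 0.4 -0.  -2.5] M [ 0.02 -0.   -0.03] w 0.128 ff 60.7
touch z 0.106 t 30.92 tcp [0.5245 0.2958 0.1606] F [-3.5 -3.   3.9] M [-0.32  0.45  0.03] w 0.129 ff 61.6
open t 31.62 tcp [0.5245 0.296  0.1599] F [-0.2  0.2 -1.1] M [ 0.07 -0.    0.02] w 1.002 ff 0.0
clear t 34.31 tcp [ 0.3504 -0.0197  0.4137] F [ 0.8 -0.2 -0. ] M [ 0.01  0.03 -0.02] w 0.998 ff 0.0
tub rim [ 0.5075 -0.2987] size [0.192 0.14 ] long axis deg 3.27 z 0.1037 292
basket rim [0.5234 0.2634] size [0.162 0.059] long axis deg 3.1 z 0.0487 99
basket bar [0.5239 0.2938] size [0.162 0.024] long axis deg -1.63 z 0.1101 179
basket bar side [0.5224 0.2965] size [0.169 0.021] long axis deg -2.31 z 0.1091 175
lid on mat [ 0.5618 -0.006 ] size [0.208 0.155] long axis deg -4.03 z 0.0461 1790
```

View pics/t3b.png

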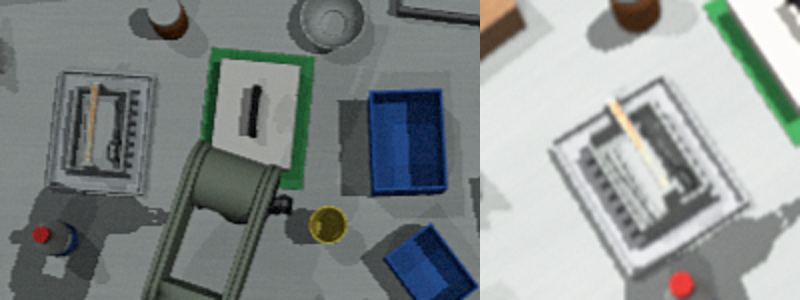

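The basket sits flat and central in the tray at (95,130), with the forceps and scissors inside. The lid is on the mat at (255,110), and the empty tub is unmoved at (407,140). The gripper is clear, so I'm handing in.

```bash
python3 -c "
from bench import workorder
print(workorder.close_job())"
```

```text
the job is handed in; nothing more can be done
None
```

I laid the lid flat and central on the mat, then set the basket level in the middle of the tray with the forceps and scissors still in it; the tub did not move, and I handed the job in at about 34 s (the verdict was not shown).

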